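# Find the flywheel's heavy side and hold it down

### The arm

A 7-joint arm with a two-finger parallel gripper is mounted at the origin on the work surface; the furniture and walls round the work are solid. World frame = base frame: x ahead of the robot, y to its left, z up, the work surface at z = 0. Lengths are in m, angles in rad, forces in N, time in s.
With the tool pointing down it reaches from about 0.4 to 0.875 m from the base axis. Payload 4.4 kg.
Tool frame: the origin (TCP) lies where the fingers leave the gripper's body, on its centre line; the fingertips stand ahead of it and the grasp point (between the pads) lies 54 mm ahead of it (r.tip_extent is the z of the fingertips in the tool frame, in m); z points along the fingers, y is the direction in which the jaws open and shut (so a half turn about z gives the same grasp; the last joint's range is limited). The gripper opens to 85 mm and grips with 20 to 120 N. Pads are 22 mm wide; open, the fingers measure 114 mm over their backs; the gripper's body (76 mm by 85 mm) begins 54 mm behind the grasp point. The pads swing forward as they close: fully open they stand 13 mm farther back than shut.
Start: joints at [-0.066, 0.628, 0.038, 1.517, -0.027, 0.996, -0.02], TCP at [0.65, 0, 0.304] pointing down, gripper open.
Joint ranges: [-3.06, 3.06], [-0.37, 2.12], [-1.25, 1.32], [0.18, 2.47], [-1.1, 4.24], [0.23, 1.98], [-2.94, 2.94]. Speed limits (rad/s): [2.57, 2.57, 3.14, 3.14, 3.14, 3.14, 3.14].

### API

Orientations are given as a 3x3 rotation matrix whose columns are the frame's x, y, z axes.
In Python, from plant import r gives the robot as it stands. The module is installed in compiled form; this text tells all that it offers.
- The arm moves only by the tool send_rows, never from a script. Its argument "steps" is a list of rows, each a list of 7 numbers: the shift along the tool's x, y, z in cm, then the turn, a rotation vector about the tool's x, y, z in degrees, then the finger opening in cm, from 0 to 8.54. A call has 1 to 12 rows; each row is the pose to reach, as a shift and turn from the pose commanded when the call began, along the tool's axes at that moment; what a row does not reach only later rows make up. A row lasts 1/10 s, in which the tool goes at most 50 mm and 8.59 degrees, less where a joint would pass 70% of its speed; a pose out of reach is approached as far as the arm can. A call with a gripper value outside its range is refused whole. The fingers move at their own pace and stop on an object; "grip_force" is the grip in N (left out, the last holds). Time passes only in rows, so rows that repeat a pose let the fingers close. It gives the time, the measured TCP pose, the force and the opening at its end, in the units of the state.
- r.sense(): the state, without advancing time (a new reading comes with each control period).
- r.capture(name): name is "scene" or "side" or "wrist"; returns a dict with "color" (400x640x3 uint8, red, green, blue), "fx", "fy", "cx", "cy" (pixels), "k1" (the pictures are not rectified: a ray, as slopes to the right and down, at radius r is drawn at 1 + k1 r^2 times it, then the intrinsics apply), "rvec" (rotation vector, rad) and "tvec" (3), from world to camera coordinates, as OpenCV has them. Camera axes: x right, y down, z forward; pixel columns grow to the right and rows downward; lengths in m; the calibration is good to about 2 mm. A picture is of the moment at which its call begins. There is no depth.
- r.sign_off(): hands the job in, once; it reports no verdict.
The state is a dict: "time": time; "qpos": joint angles; "joint_velocities": joint speeds; "tau": joint torques, N m; "tool_pos": TCP position; "tcp_rot": TCP orientation; "contact_force": force on the tool from outside, world axes, zero at the start; "torque": the same for the moment, N m; "gripper_width": finger opening in m.
Only numpy, scipy, OpenCV 4.12 (cv2) and the standard library are available. Lean on these libraries where they do the work, as an engineer would, in place of code of your own. Each camera call takes 0.05 s, during which the arm holds its last target.

### The job

The flywheel on the small balancing stand has a heavy side that cannot be seen, and its bearing drags too much for it to swing down by itself. Take the crank by its rubber grip, turn the wheel round to feel where it is heavy, and bring the heavy side straight down; finish still gripping the crank grip and holding the wheel still there, so that I can mark the light spot on top. Leave the other things on the bench alone.

Things in the scene. Friction and masses are not known exactly. Their poses are not given: they have to be found in the camera images.
- stand: Balancing stand bolted to the bench: base plate 150x150x12 mm, a pedestal and a bearing whose level axle lies 140 mm above the bench, straight above the origin and parallel to the stand's own x axis. Origin: bench level under the bearing. z up; the crank is on the -x side, the flywheel on the +x side.
- crank (a joint): Turn of the crank about the axle, rad, no stops. 0 = grip straight above the axle; positive is right-handed about the stand's own +x: at angle a the grip's centre lies at (-0.100, -0.050 sin a, 0.140 + 0.050 cos a) m in the stand's frame.
- axle (a point): Middle of the bearing, on the axle. The sealed bearing drags with a steady 0.25 N m either way (5 N at the grip), so the wheel stays where it is left. The unbalance adds or takes off up to about 0.2 N m (4 N at the grip): raising the heavy side takes more push, lowering it less. The crank alone is balanced.
- crank_grip: Black rubber grip of the crank, a round bar 22 mm thick and 92 mm long, parallel to the axle, 50 mm from it; it spins freely on its pin. Origin: on its axis, mid-length, 100 mm in front of the bearing's middle: the place to take hold; the crank's arm and hub begin about 49 mm from it towards the stand. x axis along the axle.
- flywheel_hub (a point): Centre of the flywheel, a closed steel drum 140 mm across, 28 mm thick, on the axle 46 mm behind the bearing's middle (a point of the stand: it does not turn). The drum looks the same all round (8 equal bolt heads); the hidden weight is sealed inside it, its middle 48 mm from the axle. The drum is clamped on the axle at a chance angle to the crank and turns rigidly with it.
- masking_tape: Bystander: thin roll of masking tape lying flat, 98 mm across, 25 mm high; origin in the middle of its underside.
- marker_black: Bystander: black felt marker lying down, 120x82x18 mm as it lies; origin in the middle of its underside.
- carton_a: Bystander: small brown carton, 110x77x40 mm; origin in the middle of its underside.
- carton_b: Bystander: small brown carton, 125x74x58 mm; origin in the middle of its underside.

How it is judged:
At the end, for the whole second after the job is handed in: The flywheel's heavy side is within 20 degrees of straight down, the wheel stands still (crank under 0.08 rad/s) and the fingers still grip the crank grip (more than 1.5 N) (height (world z) of hidden_weight below 0.0949 m and velocity of joint crank between -0.08 and 0.08 rad/s and contact force between the fingers and crank_grip above 1.5 N); the arm keeps its last pose, push and grip.
It fails at once if a bystander was pushed more than 30 mm out of its place (distance of any of masking_tape, marker_black, carton_a, carton_b from where it was at the start of the episode above 0.03 m).
It also fails if it takes over 64 s, if anything falls off the work surface, if the arm or the gripper's body presses on something with over 40 N, if the wrist force passes 120 N, or if a joint passes its speed limit or range.

## Working session

There is one attempt and no reset: what is moved stays moved. The work goes in short steps, Python scripts to look and compute and a tool call to move; the robot and the scene stay as the last step left them, time stands still between calls to the robot, and variables do not carry over. Pictures are saved under pics/ and viewed, and the job is handed in when it is done.

Besides the shell and the picture viewer there is one more tool, called after "Request:" as name([rows], argument=value, ...), one row to a line, values as JSON. send_rows: Moves the arm, as the interface text tells. Its arguments: {"type":"object","properties":{"steps":{"type":"array"},"grip_force":{"type":"number"}},"required":["steps"]}

```bash
mkdir -p pics; ls
python3 - <<'E'
from plant import r
import cv2
s=r.sense(); print(s, r.tip_extent)
for n in ("scene","side","wrist"):
    c=r.capture(n); cv2.imwrite(f"pics/{n}0.png",c["color"][:,:,::-1]); print(n,{k:v for k,v in c.items() if k!="color"})
E
```

```text
pics
{'time': 0.0, 'qpos': array([-0.065791  ,  0.62931203,  0.03840992,  1.51840124, -0.02702231,
        0.99626866, -0.02001777]), 'joint_velocities': array([ 0.00208642, -0.00075029, -0.00158717, -0.00152206, -0.00145757,
       -0.00041312,  0.00085519]), 'tau': array([-1.11932164e-03, -5.63405585e+01,  1.22606792e+00, -1.93450052e+01,
        1.09587883e-02,  1.05136272e-02, -8.84369996e-06]), 'tool_pos': array([6.49505468e-01, 4.69517210e-05, 3.02999822e-01]), 'tcp_rot': array([[ 1.37686624e-05,  9.99998246e-01, -1.87277055e-03],
       [ 1.00000000e+00, -1.37423845e-05,  1.40444397e-05],
       [ 1.40186788e-05, -1.87277074e-03, -9.99998246e-01]]), 'contact_force': array([-0.64095174,  0.0294904 , -0.54541488]), 'torque': array([-0.02200617,  0.00781994, -0.01596133]), 'gripper_width': 0.08533135503380444} 0.0726
scene {'fx': 500.7737975193213, 'fy': 500.7737975193213, 'cx': 321.15987429277163, 'cy': 201.91223295935927, 'k1': -0.06773832059402059, 'rvec': array([ 0.87498923, -2.60263777,  0.94709211]), 'tvec': array([0.48788182, 0.22053626, 1.52934761])}
side {'fx': 433.47674419613884, 'fy': 433.47674419613884, 'cx': 314.0289144146367, 'cy': 197.64053782877153, 'k1': -0.011687330921753678, 'rvec': array([ 2.28515529, -0.17486005,  0.10082385]), 'tvec': array([-0.48633715,  0.23035409,  1.14573165])}
wrist {'fx': 297.02860567821705, 'fy': 297.02860567821705, 'cx': 313.5305645299985, 'cy': 202.1124553828366, 'k1': 0.0188520401276166, 'rvec': array([-2.86803697e+00, -7.64607900e-04,  2.51679495e-03]), 'tvec': array([-0.6493584 , -0.03408774,  0.38009728])}
```

View pics/scene0.png

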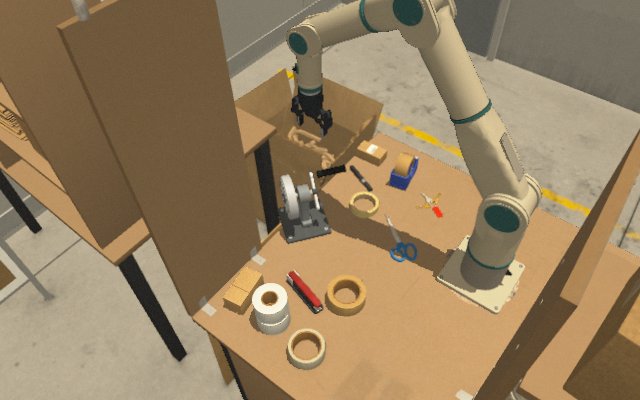

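View pics/side0.png

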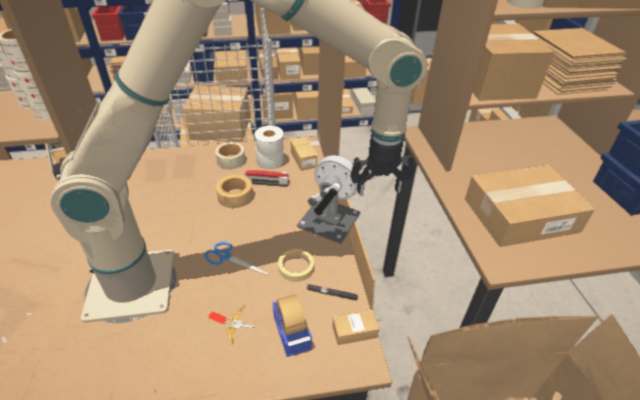

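View pics/wrist0.png

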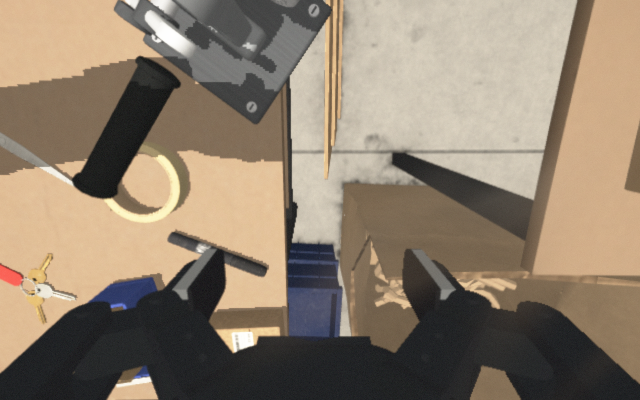

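The scene view shows the stand near (302,205), with the grip pointing toward the robot's right-rear. In the wrist view the grip runs from (157,75) to (97,185). I'll zoom in next.

Run:
```python
import cv2
a=cv2.imread("pics/scene0.png")[140:260,250:370]; b=cv2.imread("pics/side0.png")[140:250,280:390]
cv2.imwrite("pics/z1.png",cv2.resize(a,(600,600),interpolation=cv2.INTER_CUBIC));cv2.imwrite("pics/z2.png",cv2.resize(b,(550,550),interpolation=cv2.INTER_CUBIC))
```

```text
(no output)
```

View pics/z1.png

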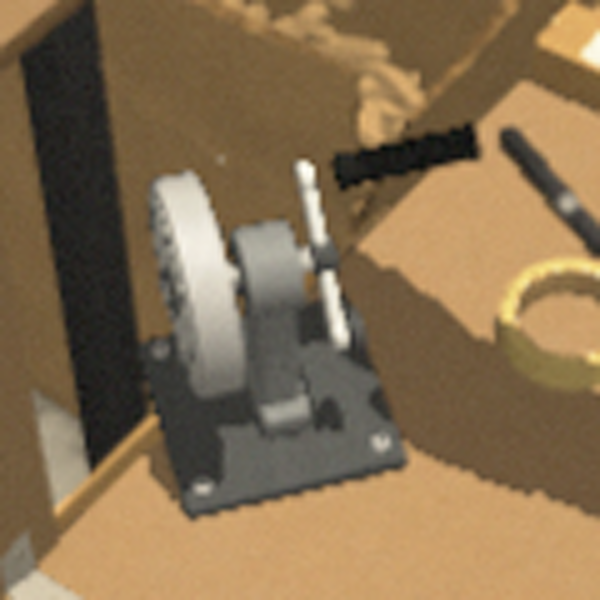

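View pics/z2.png

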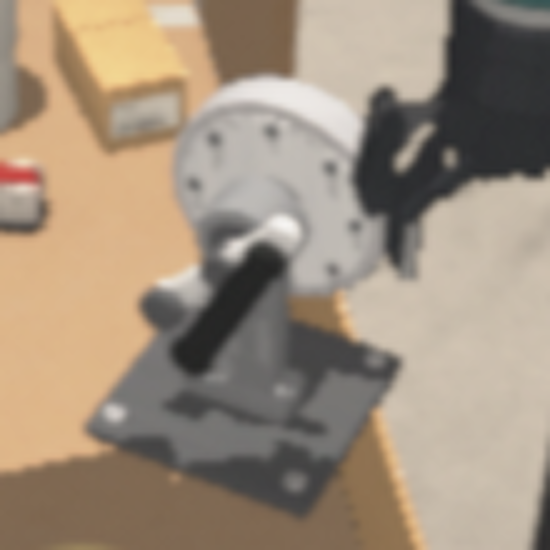

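```bash
cat > h.py <<'E'
import numpy as np, cv2, pickle
from scipy.optimize import least_squares
from scipy.spatial.transform import Rotation as R
def proj(c,P):
    P=np.atleast_2d(P)
    d=np.array([c["k1"],0,0,0,0.]); K=np.array([[c["fx"],0,c["cx"]],[0,c["fy"],c["cy"]],[0,0,1]])
    return cv2.projectPoints(P.astype(float),c["rvec"],c["tvec"],K,d)[0][:,0]
def pts(p):
    x,y,w,a=p
    L=[[s*.075,t*.075,.012] for s in(-1,1) for t in(-1,1)]
    L+=[[-.054,-.05*np.sin(a),.14+.05*np.cos(a)],[-.146,-.05*np.sin(a),.14+.05*np.cos(a)],[.046,0,.14]]
    return np.array(L)@R.from_euler('z',w).as_matrix().T+[x,y,0]
E
python3 - <<'E'
from h import *
from plant import r
C={n:r.capture(n) for n in("scene","side","wrist")}
obs={"scene":{3:(287.6,240),1:(330.6,230.4),2:(279.4,208),4:(318,174),5:(345,168.4)},
"side":{2:(360,211),1:(298,225),0:(340.4,242),4:(334,191),5:(318,211.6)},
"wrist":{0:(258,121),2:(330,7),4:(157,73),5:(97,187)}}
def res(p):
    P=pts(p);o=[]
    for n,d in obs.items():
        q=proj(C[n],P)
        for i,v in d.items(): o+=list(q[i]-v)
    return np.array(o)
for a0 in(0,1,-1):
    s=least_squares(res,[.65,.2,1.05,a0],loss='soft_l1');print(s.x,s.cost);
print(np.round(res(s.x).reshape(-1,2),1)); print(pts(s.x))
E
```

```text
[0.56232411 0.16320575 0.96080501 0.69281777] 31.819700695457293
[0.56232412 0.16320575 0.96080515 0.69281731] 31.819700695821652
[0.5623241  0.16320575 0.96080456 0.69281925] 31.81970069521864
[[ 0.3  2. ]
 [ 1.7 -0.1]
 [-3.  -0.2]
 [-2.8 -0. ]
 [-2.  -1.1]
 [-0.3 -0.4]
 [-3.   0.6]
 [ 0.5  0.1]
 [-1.2 -1.3]
 [ 0.2 -1.3]
 [-2.8  7.5]
 [-0.5  2.2]
 [ 3.1 -7.8]
 [-0.2  0.4]]
[[0.5808335  0.05876724 0.012     ]
 [0.45788559 0.14469634 0.012     ]
 [0.66676261 0.18171515 0.012     ]
 [0.5438147  0.26764425 0.012     ]
 [0.5575656  0.10064993 0.17847242]
 [0.50486242 0.02524188 0.17847242]
 [0.58867569 0.20090977 0.14      ]]
```

```bash
cat > ov.py <<'E'
from h import *
from plant import r
import sys
p=eval(sys.argv[1]); tag=sys.argv[2]
B={"scene":(250,140,120,100,6),"side":(270,130,130,100,6),"wrist":(20,0,340,240,2)}
ims=[]
for n in sys.argv[3:]:
    c=r.capture(n);x,y,w,h,s=B[n]
    im=cv2.resize(c["color"][y:y+h,x:x+w,::-1],None,fx=s,fy=s,interpolation=cv2.INTER_CUBIC)
    for i,q in enumerate(proj(c,pts(p))):
        cv2.circle(im,(int((q[0]-x+.5)*s),int((q[1]-y+.5)*s)),4,(0,0,255) if i!=0 else (0,255,0),-1)
    cv2.imwrite(f"pics/{tag}_{n}.png",im)
E
python3 ov.py "[0.5623,.1632,.9608,.6928]" ov1 scene side wrist
```

```text
(no output)
```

View pics/ov1_wrist.png

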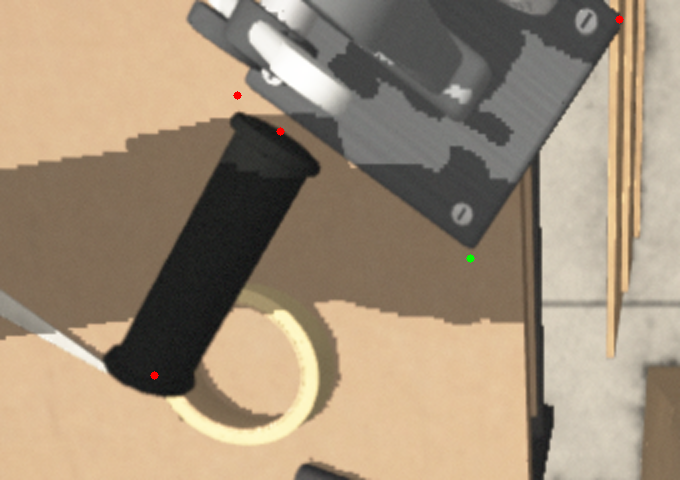

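View pics/ov1_side.png

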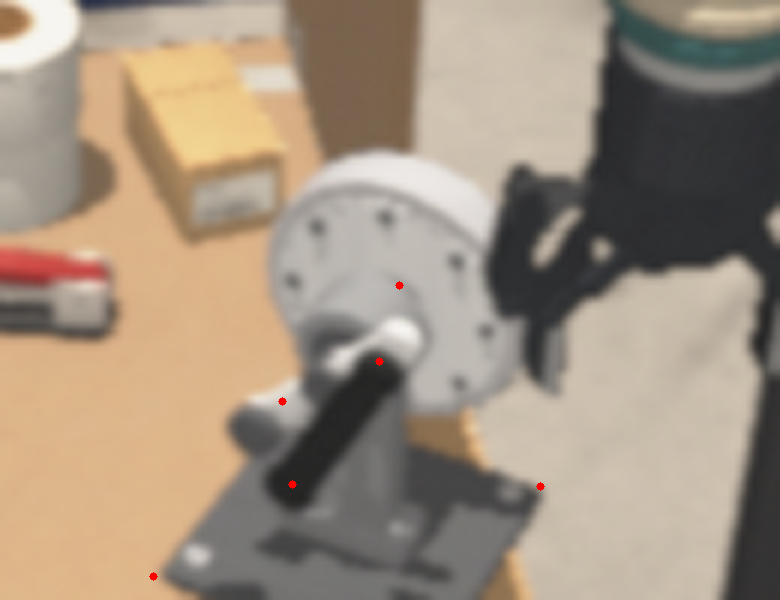

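View pics/ov1_scene.png

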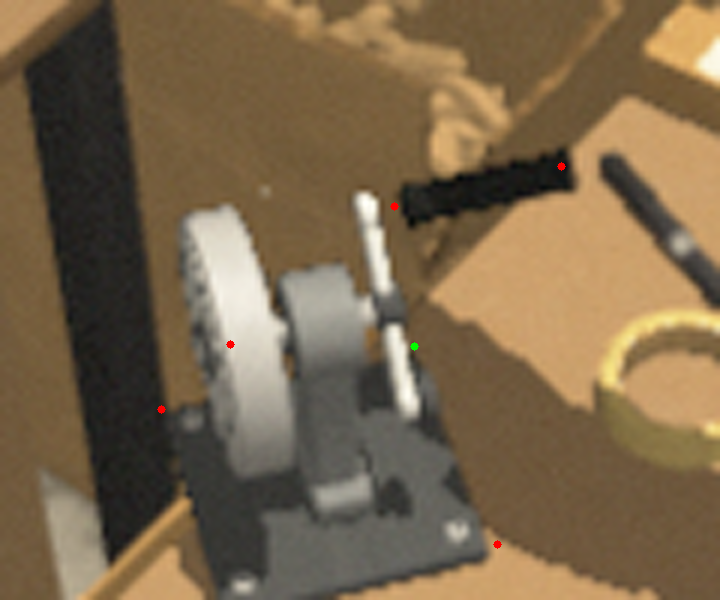

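```bash
cat > fit.py <<'E'
from h import *
from plant import r
C={n:r.capture(n) for n in("scene","side","wrist")}
def pts2(p):
    x,y,w,a,b=p[:5]
    L=[[s*b,t*b,.014] for s in(-1,1) for t in(-1,1)]
    L+=[[-.054,-.05*np.sin(a),.14+.05*np.cos(a)],[-.146,-.05*np.sin(a),.14+.05*np.cos(a)]]
    return np.array(L)@R.from_euler('z',w).as_matrix().T+[x,y,0]
obs={"scene":{3:(290.6,237),1:(326,227.6),2:(281.6,209.2),4:(317.6,173.5),5:(344.7,167.7)},
"side":{2:(355,211.3),1:(302.3,222.2),0:(338.7,236),4:(333.5,190.8),5:(317.8,211.2)},
"wrist":{0:(250.2,106.7),2:(312.7,10.2),1:(155.7,37.7),4:(158,72.3),5:(95,187)}}
def res(p,names=obs):
    P=pts2(p);o=[]
    for n in names:
        q=proj(C[n],P)
        for i,v in obs[n].items(): o+=list(q[i]-v)
    return np.array(o)
for names in (list(obs),["scene","side"],["wrist"]):
    s=least_squares(res,[.56,.16,.96,.7,.06],loss='soft_l1',args=(names,));print(names,s.x,s.cost);
    print(np.round(res(s.x).reshape(-1,2),1).tolist())
# free triangulation of grip ends
for i in(4,5):
    f=lambda P:np.concatenate([proj(C[n],P)[0]-obs[n][i] for n in obs])
    t=least_squares(f,[.55,.1,.17]);print(i,t.x,np.round(t.fun,1))
for i in(0,1,2,3):
    f=lambda P:np.concatenate([proj(C[n],P)[0]-obs[n][i] for n in obs if i in obs[n]])
    t=least_squares(f,[.55,.1,.17]);print(i,t.x,np.round(t.fun,1))
E
python3 fit.py
```

```text
['scene', 'side', 'wrist'] [0.56309274 0.16317418 0.94259977 0.70868188 0.06025854] 22.979089273955452
[[-0.1, -0.4], [0.2, 0.3], [0.1, -0.1], [-2.3, 0.5], [-1.5, 0.0], [-1.0, 0.6], [-0.6, 1.1], [-0.7, 0.7], [-0.7, -0.9], [-0.1, -0.9], [-0.4, 3.8], [-2.0, 4.1], [-0.0, 3.8], [2.5, -6.3], [0.1, -0.9]]
['scene', 'side'] [0.56369677 0.16258411 0.9346303  0.74774586 0.06021267] 4.455851160892587
[[-0.3, -0.7], [0.1, 0.2], [0.2, -0.4], [-2.4, 0.4], [-1.5, 0.0], [-0.7, 0.8], [-0.4, 1.0], [-0.7, 0.9], [-0.1, -0.2], [0.2, -0.3], [-0.5, 4.4], [-1.4, 5.5], [0.5, 3.7], [6.0, -3.4], [2.8, 0.1]]
['wrist'] [0.56222471 0.16403485 0.95641755 0.69167701 0.05990386] 17.356308432927406
[[0.3, -0.0], [0.3, 0.2], [0.1, 0.5], [-2.4, 0.7], [-1.7, -0.1], [-1.6, 0.2], [-0.6, 1.1], [-0.7, 0.3], [-0.9, -1.3], [0.1, -1.1], [-0.3, 2.4], [-3.5, 2.0], [-0.1, 4.0], [0.9, -8.6], [0.1, -1.3]]
4 [0.55600522 0.09663362 0.1786961 ] [-1.2 -0.1 -1.  -0.2  0.   0.2]
5 [0.50225639 0.02482061 0.17639732] [-1.   0.3 -0.6 -0.1  0.   0.2]
0 [0.57738678 0.08310002 0.01373655] [-0.6 -0.2  0.2  0.1]
1 [0.48045894 0.15278389 0.01628617] [-0.7  0.2 -0.2 -0.2 -0.1  0.2]
2 [0.64932397 0.17974017 0.01500349] [-1.   0.1 -0.5 -0.4 -0.1  0.3]
3 [0.53191629 0.26514853 0.04603586] [ 0. -0.]
```

```bash
cat > mv.py <<'E'
from h import *
yaw=.936; u=np.array([np.cos(yaw),np.sin(yaw),0]); v=np.array([-u[1],u[0],0]); k=np.array([0,0,1.])
G0=np.array([.529,.061,.1775])
def tgt(tilt):
    z=np.sin(tilt)*u-np.cos(tilt)*k; y=-v; return np.column_stack([np.cross(y,z),y,z])
def rel(s,P,Rt):
    R0=s["tcp_rot"]; d=R0.T@(P-s["tool_pos"])*100
    w=R.from_matrix(R0.T@Rt).as_rotvec(degrees=True); return np.round(d,2),np.round(w,2)
E
python3 - <<'E'
from mv import *
from plant import r
s=r.sense()
for t in(35,):
  T=tgt(np.radians(t)); print(rel(s,G0-.144*T[:,2],T))
E
```

```text
(array([ -0.55, -17.  ,   0.85]), array([-11.1 ,  33.8 ,  35.22]))
```

Request:
send_rows([
  [-0.09,-2.83,0.14,-1.85,5.63,5.87,8.54],
  [-0.18,-5.67,0.28,-3.7,11.27,11.74,8.54],
  [-0.28,-8.5,0.42,-5.55,16.9,17.61,8.54],
  [-0.37,-11.33,0.57,-7.4,22.53,23.48,8.54],
  [-0.46,-14.17,0.71,-9.25,28.17,29.35,8.54],
  [-0.55,-17,0.85,-11.1,33.8,35.22,8.54],
  [-0.55,-17,0.85,-11.1,33.8,35.22,8.54],
  [-0.55,-17,0.85,-11.1,33.8,35.22,8.54],
], grip_force=40)

```text
time: 1.4
tool_pos: [0.4795, -0.0071, 0.2954]
tcp_rot: [[0.488, 0.803, 0.341], [0.658, -0.596, 0.461], [0.573, -0.001, -0.82]]
contact_force: [0.4, 0.1, 0.2]
gripper_width: 0.0856
```

Run:
```python
from mv import *
from plant import r
s=r.sense();print(s["time"],s["qpos"].round(2),s["tool_pos"],s["contact_force"])
T=tgt(np.radians(35)); print(rel(s,G0-.144*T[:,2],T), rel(s,G0-.054*T[:,2],T))
c=r.capture("wrist");cv2.imwrite("pics/w1.png",c["color"][:,:,::-1])
print(proj(c,[G0+.046*u,G0-.046*u]))
```

```text
1.4 [ 0.59  0.42 -0.43  2.21 -0.97  0.46  0.44] [ 0.47945857 -0.00707615  0.29536457] [0.41612682 0.0873679  0.2170235 ]
(array([ 0.14, -0.05,  0.08]), array([ 0.08,  0.04, -0.17])) (array([ 0.14, -0.06,  9.08]), array([ 0.08,  0.04, -0.17]))
[[313.45688369 158.52258595]
 [313.82142121 275.15504717]]
```

View pics/w1.png

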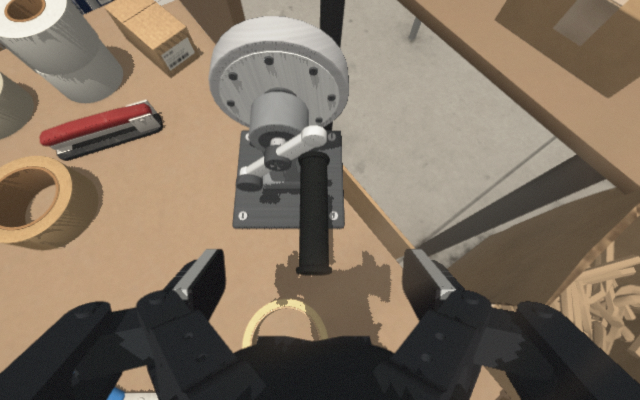

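Run:
```python
from mv import *
from plant import r
s=r.sense()
T=tgt(np.radians(25)); print(rel(s,G0-.114*T[:,2],T), rel(s,G0-.054*T[:,2],T))
```

```text
(array([ 1.96, -0.11,  3.21]), array([  0.09, -10.  ,   0.01])) (array([ 0.92, -0.12,  9.12]), array([  0.09, -10.  ,   0.01]))
```

Request:
send_rows([
  [1.0,-0.05,1.6,0,-5,0,8.54],
  [1.96,-0.11,3.2,0,-10,0,8.54],
  [1.7,-0.11,4.7,0,-10,0,8.54],
  [1.44,-0.11,6.2,0,-10,0,8.54],
  [1.18,-0.12,7.7,0,-10,0,8.54],
  [0.92,-0.12,9.12,0,-10,0,8.54],
  [0.92,-0.12,9.12,0,-10,0,8.54],
  [0.92,-0.12,9.12,0,-10,0,8.54],
])

```text
time: 2.25
tool_pos: [0.5156, 0.0447, 0.2263]
tcp_rot: [[0.535, 0.807, 0.251], [0.731, -0.591, 0.341], [0.423, 0.001, -0.906]]
contact_force: [0.7, 0.1, 0.4]
gripper_width: 0.0852
```

Run:
```python
from mv import *
from plant import r
s=r.sense();print(s["time"],s["qpos"].round(2),s["contact_force"])
T=tgt(np.radians(25)); print(rel(s,G0-.054*T[:,2],T))
for n in("wrist","side"):
  c=r.capture(n);cv2.imwrite(f"pics/{n}2.png",c["color"][:,:,::-1])
  print(proj(c,[G0+.046*u,G0-.046*u]))
```

```text
2.25 [ 0.26  0.54 -0.3   2.15 -0.78  0.29  0.12] [0.66815308 0.08002184 0.42060972]
(array([-0.15,  0.11, -0.09]), array([-0.02, -0.02,  0.18]))
[[317.75414679 182.27482761]
 [317.59960171 387.94100211]]
[[332.47755953 190.63021985]
 [317.10442008 211.05898051]]
```

View pics/wrist2.png

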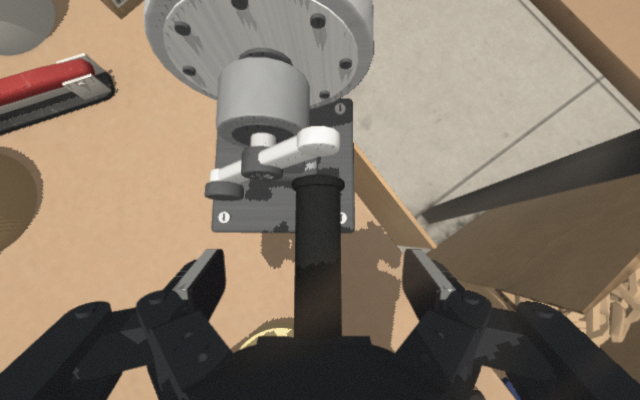

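View pics/side2.png

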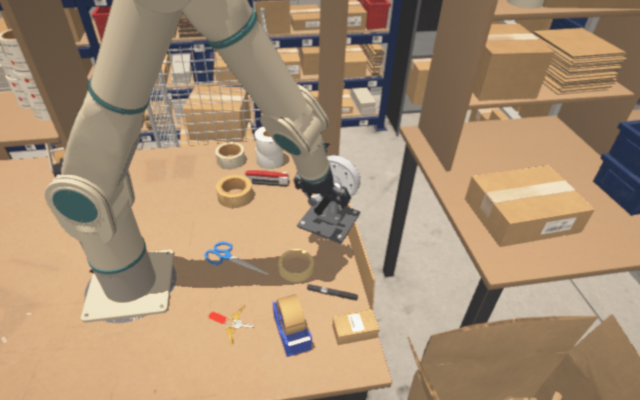

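```bash
cat > kin.py <<'E'
from mv import *
def fk(q,p):
    sg=p[5:] if len(p)>5 else np.ones(7)
    Rm=np.eye(3);P=np.array([0,0,p[0]])
    for i,(ax,L) in enumerate(zip("zyzyzyz",[0,0,p[1],0,p[2],0,p[3]])):
        Rm=Rm@R.from_euler(ax,q[i]).as_matrix(); P=P+Rm@np.array([0,0,L])
        if i==2: P=P+Rm@np.array([p[4],0,0])
        if i==3: P=P-Rm@np.array([p[4],0,0])
    return P,Rm
D=[([-0.065791,.62931203,.03840992,1.51840124,-.02702231,.99626866,-.02001777],[.649505,.000047,.303]),
([.59,.42,-.43,2.21,-.97,.46,.44],[.4795,-.0071,.2954]),([.26,.54,-.3,2.15,-.78,.29,.12],[.5156,.0447,.2263])]
def fitp():
    s=least_squares(lambda p:np.concatenate([fk(q,p)[0]-x for q,x in D]),[.34,.4,.4,.2,0]);return s
if __name__=="__main__":
    s=fitp();print(s.x,np.round(s.fun*1000,1))
    for q,x in D: print(fk(q,s.x)[1].round(3).tolist())
E
python3 kin.py
```

```text
[0.16375695 0.62179194 0.32868291 0.19347954 0.00668423] [ -0.1 -30.   -7.5 -13.8  48.4   1.4   3.6 -73.2   6.1]
[[-1.0, -0.0, -0.002], [-0.0, 1.0, -0.0], [0.002, -0.0, -1.0]]
[[-0.8, -0.491, 0.345], [-0.6, 0.658, -0.455], [-0.003, -0.571, -0.821]]
[[-0.806, -0.534, 0.254], [-0.592, 0.73, -0.342], [-0.003, -0.427, -0.904]]
```

```bash
sed -i 's/R.from_euler(ax,q\[i\])/R.from_euler(ax,q[i]*(-1 if ax=="z" else 1))/' kin.py; python3 kin.py
cat > ik.py <<'E'
from kin import *
p=fitp().x
lo=np.array([-3.06,-.37,-1.25,.18,-1.1,.23,-2.94]);hi=np.array([3.06,2.12,1.32,2.47,4.24,1.98,2.94])
A=np.array([[0,1,0],[-1,0,0],[0,0,1.]]) # model x=-ytool, y=xtool -> cols
def err(q,P,T):
    x,Rm=fk(q,p); Rt=np.column_stack([Rm[:,1],-Rm[:,0],Rm[:,2]])
    return np.concatenate([(x-P)*10, R.from_matrix(Rt.T@T).as_rotvec()*3])
def ik(q0,P,T,n=12):
    q=np.array(q0,float)
    for _ in range(n):
        e=err(q,P,T); J=np.array([(err(q+1e-5*np.eye(7)[i],P,T)-e)/1e-5 for i in range(7)]).T
        q=q-np.linalg.pinv(J,rcond=1e-3)@e
    return q,np.linalg.norm(err(q,P,T))
C=np.array([.5024,.0806,.14])
if __name__=="__main__":
  print(np.linalg.norm(err(D[2][0],D[2][1],np.array([[.535,.807,.251],[.731,-.591,.341],[.423,.001,-.906]]))))
  for t in(-10,0,10,20,25,35):
    T=tgt(np.radians(t)); q=np.array(D[2][0]); Q=[]
    for da in np.linspace(0,-.72,8): pass
    for a in np.linspace(.72,.72+2*np.pi,37):
        g=C+v*(-.05*np.sin(a))+k*.05*np.cos(a)
        q,e=ik(q,g-.054*T[:,2],T); Q.append(q)
    Q=np.array(Q);print(t,e.round(4),'\n lo margin',(Q-lo).min(0).round(2),'\n hi margin',(hi-Q).min(0).round(2))
E
python3 ik.py
```

```text
[0.27324839 0.56335022 0.36845901 0.22558427 0.00655768] [-1.3 28.3  0.9 -1.4 -4.6 -2.3  0.6  7.9  1.4]
[[-1.0, 0.0, -0.002], [0.0, 1.0, 0.0], [0.002, 0.0, -1.0]]
[[-0.8, 0.491, 0.345], [0.6, 0.658, 0.455], [-0.003, 0.571, -0.821]]
[[-0.806, 0.534, 0.254], [0.592, 0.73, 0.342], [-0.003, 0.427, -0.904]]
0.08105454910805096
-10 0.0 
 lo margin [2.39 0.99 1.76 1.65 0.7  0.39 2.41] 
 hi margin [3.55 1.34 0.7  0.44 4.53 1.12 3.36]
0 0.0 
 lo margin [2.52 0.92 1.6  1.74 0.57 0.21 2.54] 
 hi margin [3.41 1.41 0.82 0.34 4.64 1.27 3.2 ]
10 0.0 
 lo margin [ 2.77  0.85  1.27  1.83  0.43 -0.    2.69] 
 hi margin [3.17 1.45 1.07 0.25 4.74 1.43 3.04]
20 0.0 
 lo margin [ 3.11  0.84  0.79  1.92  0.26 -0.26  2.92] 
 hi margin [2.8  1.41 1.4  0.15 4.91 1.59 2.81]
25 0.0 
 lo margin [ 3.31  0.86  0.52  1.95  0.17 -0.41  3.07] 
 hi margin [2.6  1.34 1.6  0.11 5.01 1.67 2.69]
35 0.0 
 lo margin [ 3.69  1.01  0.1   2.03 -0.01 -0.71  3.25] 
 hi margin [2.32 1.09 2.05 0.03 5.11 1.87 2.44]
```

```bash
python3 - <<'E'
s=open('kin.py').read()
s=s.replace("        if i==2: P","        if i==1: P=P+Rm@np.array([0,p[5],0])\n        if i==3: P=P+Rm@np.array([0,p[6],0])\n        if i==5: P=P+Rm@np.array([0,p[7],0])\n        if i==2: P").replace(".2,0])",".2,0,0,0,0])")
s=s.replace("sg=p[5:] if len(p)>5 else np.ones(7)\n","pass\n")
s=s.replace("fk(q,p)[0]-x for q,x in D])","fk(q,p)[0]-x for q,x in D]+[.003*p[4:]])")
open('kin.py','w').write(s)
s=open('ik.py').read().replace("(-10,0,10,20,25,35)","(-5,0,5,10)");open('ik.py','w').write(s)
E
python3 kin.py|head -2; python3 ik.py
```

```text
[ 0.33890784  0.61449978  0.40511341  0.30444169 -0.03719212  0.03882503
 -0.07501335  0.00726146] [ 0.  -0.4 -0.1 -0.3 -0.5 -0.7  0.3  0.9  0.8 -0.1  0.1 -0.2  0. ]
0.017929982590826374
-5 0.0 
 lo margin [2.44 1.02 1.65 1.62 0.66 0.32 2.4 ] 
 hi margin [3.5  1.32 0.8  0.49 4.59 1.18 3.38]
0 0.0 
 lo margin [2.5  0.99 1.58 1.68 0.58 0.23 2.49] 
 hi margin [3.44 1.35 0.84 0.43 4.66 1.26 3.27]
5 0.0 
 lo margin [2.59 0.94 1.46 1.73 0.51 0.12 2.58] 
 hi margin [3.34 1.39 0.93 0.36 4.71 1.34 3.18]
10 0.0 
 lo margin [2.72 0.9  1.29 1.79 0.43 0.01 2.67] 
 hi margin [3.21 1.42 1.05 0.3  4.76 1.42 3.08]
```

Run:
```python
from mv import *
from plant import r
s=r.sense()
for f,t in ((.5,13.5),(1,2)):
  T=tgt(np.radians(t)); print(rel(s,G0-.008*f*u-.054*T[:,2],T))
```

```text
(array([ 0.62,  0.08, -0.07]), array([  0.07, -11.53,   0.09]))
(array([1.29, 0.08, 0.08]), array([  0.08, -23.03,   0.09]))
```

Request:
send_rows([
  [0.4,0.05,-0.05,0.03,-7.68,0.03,8.54],
  [0.85,0.08,-0.05,0.05,-15.35,0.06,8.54],
  [1.29,0.08,0.08,0.08,-23.03,0.09,8.54],
  [1.29,0.08,0.08,0.08,-23.03,0.09,8.54],
  [1.29,0.08,0.08,0.08,-23.03,0.09,8.54],
])

```text
time: 2.85
tool_pos: [0.5239, 0.056, 0.2317]
tcp_rot: [[0.588, 0.808, 0.022], [0.808, -0.589, 0.028], [0.036, 0.001, -0.999]]
contact_force: [0.3, 0.8, 0.0]
gripper_width: 0.0855
```

Run:
```python
from mv import *
from plant import r
s=r.sense();print(s["time"],s["qpos"].round(2),s["contact_force"])
T=tgt(np.radians(2)); print(rel(s,G0-.008*u-.054*T[:,2],T))
c=r.capture("wrist");cv2.imwrite(f"pics/wrist3.png",c["color"][:,:,::-1])
```

```text
2.85 [-0.37  0.57  0.33  1.96 -0.34  0.64 -0.45] [0.30792788 0.75732174 0.00957838]
(array([-0.29,  0.11,  0.01]), array([ 0.06, -0.04,  0.32]))
```

View pics/wrist3.png

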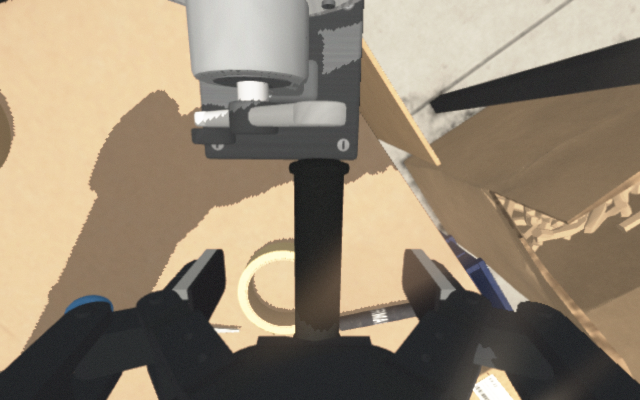

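Request:
send_rows([
  [-0.2,0.11,0,0,0,0,8.54],
  [-0.2,0.11,0,0,0,0,2],
  [-0.2,0.11,0,0,0,0,1],
  [-0.2,0.11,0,0,0,0,1],
  [-0.2,0.11,0,0,0,0,1],
  [-0.2,0.11,0,0,0,0,1],
  [-0.2,0.11,0,0,0,0,1],
  [-0.2,0.11,0,0,0,0,1],
], grip_force=40)

```text
time: 3.7
tool_pos: [0.5219, 0.05, 0.2307]
tcp_rot: [[0.594, 0.804, 0.019], [0.804, -0.594, 0.028], [0.034, -0.002, -0.999]]
contact_force: [-1.8, -1.6, 2.1]
gripper_width: 0.0209
```

Run:
```python
from mv import *
from plant import r
s=r.sense();print(s["time"],s["qpos"].round(2),s["contact_force"],s["torque"])
T=tgt(np.radians(2)); print(rel(s,G0-.008*u-.054*T[:,2],T))
g=s["tool_pos"]+.054*s["tcp_rot"][:,2];print(g, (g-np.array([.5024,.0806,.14]))@v)
c=r.capture("wrist");cv2.imwrite(f"pics/wrist4.png",c["color"][:,:,::-1])
```

```text
3.7 [-0.36  0.57  0.33  1.96 -0.34  0.64 -0.44] [-1.82409624 -1.62399514  2.09163539] [-0.37847588  0.22378148 -0.03671431]
(array([ 0.32, -0.08, -0.06]), array([-0.09,  0.05, -0.1 ]))
[0.52293831 0.05152829 0.17674872] -0.03377721089060018
```

View pics/wrist4.png

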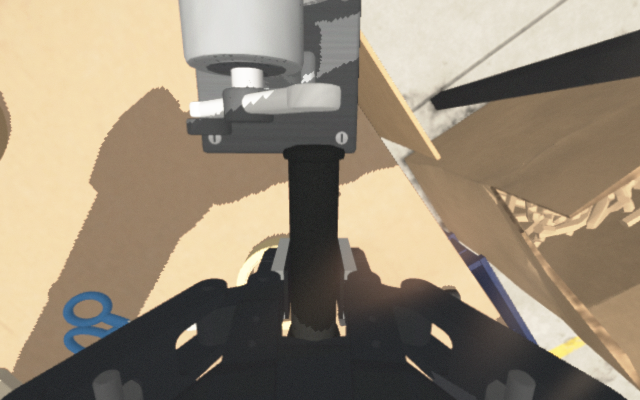

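```bash
cat > rows.py <<'E'
import numpy as np
def rows(a0,da,n):
    p=lambda a:np.array([.034*5*np.cos(a),5*np.sin(a),-5*np.cos(a)])
    for ang in np.linspace(0,da,n+1)[1:]:
        d=p(np.radians(a0+ang))-p(np.radians(a0)); yield [round(x,2)+0. for x in d]+[0,0,0,1]
if __name__=="__main__":
    for i in range(12): print(42.7+30*i,list(rows(42.7+30*i,30,7)))
E
python3 rows.py
cat > log.py <<'E'
from mv import *
from plant import r
import json,sys
s=r.sense(); g=s["tool_pos"]+.054*s["tcp_rot"][:,2]; d=g-np.array([.5024,.0806,.14])
a=np.arctan2(-(d@v),d[2]); F=s["contact_force"]; t=-np.cos(a)*v-np.sin(a)*k; rad=-np.sin(a)*v+np.cos(a)*k
print("t",round(s["time"],2),"a",round(np.degrees(a),1),"rad",round(1e3*np.hypot(d@v,d[2]),1),"u",round(1e3*d@u,1),"Ft",round(F@t,2),"Fr",round(F@rad,2),"Fu",round(F@u,2),"M",s["torque"].round(2),"q",s["qpos"].round(2),"w",s["gripper_width"].round(4), "jv",np.abs(s["joint_velocities"]).max().round(3))
open("log.jsonl","a").write(json.dumps({**{k_:np.asarray(v_).tolist() for k_,v_ in s.items()},"tag":sys.argv[1]})+"\n")
E
python3 log.py static
```

```text
42.7 [[np.float64(-0.01), np.float64(0.27), np.float64(0.26), 0, 0, 0, 1], [np.float64(-0.02), np.float64(0.51), np.float64(0.55), 0, 0, 0, 1], [np.float64(-0.03), np.float64(0.73), np.float64(0.85), 0, 0, 0, 1], [np.float64(-0.04), np.float64(0.93), np.float64(1.16), 0, 0, 0, 1], [np.float64(-0.05), np.float64(1.11), np.float64(1.49), 0, 0, 0, 1], [np.float64(-0.06), np.float64(1.26), np.float64(1.84), 0, 0, 0, 1], [np.float64(-0.07), np.float64(1.38), np.float64(2.19), 0, 0, 0, 1]]
72.7 [[np.float64(-0.01), np.float64(0.1), np.float64(0.36), 0, 0, 0, 1], [np.float64(-0.02), np.float64(0.17), np.float64(0.73), 0, 0, 0, 1], [np.float64(-0.04), np.float64(0.21), np.float64(1.1), 0, 0, 0, 1], [np.float64(-0.05), np.float64(0.23), np.float64(1.47), 0, 0, 0, 1], [np.float64(-0.06), np.float64(0.21), np.float64(1.85), 0, 0, 0, 1], [np.float64(-0.08), np.float64(0.17), np.float64(2.22), 0, 0, 0, 1], [np.float64(-0.09), np.float64(0.1), np.float64(2.59), 0, 0, 0, 1]]
102.7 [[np.float64(-0.01), np.float64(-0.1), np.float64(0.36), 0, 0, 0, 1], [np.float64(-0.02), np.float64(-0.22), np.float64
[... 4776 characters left out ...]
, 0, 0, 0, 1]]Traceback (most recent call last):
  File "log.py", line 6, in <module>
    print("t",round(s["time"],2),"a",round(np.degrees(a),1),"rad",round(1e3*np.hypot(d@v,d[2]),1),"u",round(1e3*d@u,1),"Ft",round(F@t,2),"Fr",round(F@rad,2),"Fu",round(F@u,2),"M",s["torque"].round(2),"q",s["qpos"].round(2),"w",s["gripper_width"].round(4), "jv",np.abs(s["joint_velocities"]).max().round(3))
                                                                                                                                                                                                                                   ^^^^^^^^^^^^^^^^^^^^^^^^
AttributeError: 'float' object has no attribute 'round'
```

```bash
sed -i 's/s\["gripper_width"\].round(4)/round(s["gripper_width"],4)/' log.py; python3 log.py static
```

```text
t 3.75 a 42.6 rad 49.9 u -11.3 Ft -1.21 Fr 1.9 Fu -2.49 M [-0.4   0.22 -0.03] q [-0.36  0.57  0.33  1.96 -0.34  0.64 -0.44] w 0.0204 jv 0.003
```

Request:
send_rows([
  [-0.01,0.27,0.26,0,0,0,1],
  [-0.02,0.51,0.55,0,0,0,1],
  [-0.03,0.73,0.85,0,0,0,1],
  [-0.04,0.93,1.16,0,0,0,1],
  [-0.05,1.11,1.49,0,0,0,1],
  [-0.06,1.26,1.84,0,0,0,1],
  [-0.07,1.38,2.19,0,0,0,1],
])

```text
time: 4.45
tool_pos: [0.533, 0.0418, 0.209]
tcp_rot: [[0.594, 0.804, 0.019], [0.804, -0.594, 0.029], [0.034, -0.002, -0.999]]
contact_force: [-1.9, -1.3, 8.6]
gripper_width: 0.0208
```

```bash
python3 log.py fwd
```

```text
t 4.45 a 72.4 rad 49.8 u -11.2 Ft -8.4 Fr 1.85 Fu -2.14 M [-0.37  0.56 -0.  ] q [-0.32  0.61  0.31  1.95 -0.36  0.61 -0.41] w 0.0208 jv 0.066
```

Request:
send_rows([
  [-0.01,0.1,0.36,0,0,0,1],
  [-0.02,0.17,0.73,0,0,0,1],
  [-0.04,0.21,1.1,0,0,0,1],
  [-0.05,0.23,1.47,0,0,0,1],
  [-0.06,0.21,1.85,0,0,0,1],
  [-0.08,0.17,2.22,0,0,0,1],
  [-0.09,0.1,2.59,0,0,0,1],
])

```text
time: 5.15
tool_pos: [0.5338, 0.0412, 0.1829]
tcp_rot: [[0.594, 0.804, 0.019], [0.804, -0.594, 0.028], [0.034, -0.001, -0.999]]
contact_force: [-2.8, -1.5, 4.6]
gripper_width: 0.0212
```

```bash
python3 log.py fwd
```

```text
t 5.15 a 102.8 rad 49.8 u -11.2 Ft -4.18 Fr -2.34 Fu -2.9 M [-0.34  0.4  -0.  ] q [-0.3   0.65  0.28  1.97 -0.38  0.55 -0.39] w 0.0212 jv 0.093
```

Request:
send_rows([
  [-0.01,-0.1,0.36,0,0,0,1],
  [-0.02,-0.22,0.71,0,0,0,1],
  [-0.04,-0.37,1.06,0,0,0,1],
  [-0.05,-0.54,1.39,0,0,0,1],
  [-0.06,-0.74,1.71,0,0,0,1],
  [-0.07,-0.96,2.01,0,0,0,1],
  [-0.08,-1.2,2.29,0,0,0,1],
])

```text
time: 5.85
tool_pos: [0.5238, 0.0486, 0.1595]
tcp_rot: [[0.594, 0.804, 0.018], [0.804, -0.594, 0.028], [0.034, -0.002, -0.999]]
contact_force: [-2.4, -3.9, 3.4]
gripper_width: 0.0209
```

```bash
python3 log.py fwd
```

```text
t 5.85 a 133.7 rad 49.9 u -11.2 Ft -2.76 Fr -2.09 Fu -4.56 M [-0.74  0.46  0.01] q [-0.3   0.68  0.25  2.01 -0.41  0.48 -0.38] w 0.0209 jv 0.094
```

Request:
send_rows([
  [-0.01,-0.26,0.27,0,0,0,1],
  [-0.02,-0.55,0.51,0,0,0,1],
  [-0.02,-0.85,0.73,0,0,0,1],
  [-0.03,-1.16,0.93,0,0,0,1],
  [-0.04,-1.49,1.11,0,0,0,1],
  [-0.04,-1.84,1.26,0,0,0,1],
  [-0.05,-2.19,1.38,0,0,0,1],
])

```text
time: 6.55
tool_pos: [0.5061, 0.0618, 0.146]
tcp_rot: [[0.594, 0.804, 0.019], [0.804, -0.594, 0.029], [0.034, -0.002, -0.999]]
contact_force: [-1.8, -4.8, 3.9]
gripper_width: 0.0203
```

```bash
python3 log.py fwd
```

```text
t 6.55 a 163.8 rad 50.0 u -11.1 Ft -2.47 Fr -3.37 Fu -4.96 M [-0.93  0.49 -0.01] q [-0.32  0.69  0.23  2.06 -0.43  0.42 -0.38] w 0.0203 jv 0.078
```

Request:
send_rows([
  [0,-0.36,0.1,0,0,0,1],
  [-0.01,-0.73,0.17,0,0,0,1],
  [-0.01,-1.1,0.21,0,0,0,1],
  [-0.01,-1.47,0.23,0,0,0,1],
  [-0.01,-1.85,0.21,0,0,0,1],
  [-0.01,-2.22,0.17,0,0,0,1],
  [0,-2.59,0.1,0,0,0,1],
])

```text
time: 7.25
tool_pos: [0.4857, 0.0769, 0.1451]
tcp_rot: [[0.594, 0.804, 0.02], [0.804, -0.595, 0.028], [0.034, -0.001, -0.999]]
contact_force: [-1.6, -5.8, 2.5]
gripper_width: 0.0207
```

```bash
python3 log.py fwd
```

```text
t 7.25 a -167.0 rad 50.1 u -11.1 Ft -1.55 Fr -2.95 Fu -5.66 M [-1.12  0.31 -0.06] q [-0.35  0.67  0.22  2.11 -0.44  0.38 -0.4 ] w 0.0207 jv 0.065
```

Request:
send_rows([
  [0,-0.36,-0.1,0,0,0,1],
  [0.01,-0.71,-0.22,0,0,0,1],
  [0.01,-1.06,-0.37,0,0,0,1],
  [0.02,-1.39,-0.54,0,0,0,1],
  [0.03,-1.71,-0.74,0,0,0,1],
  [0.03,-2.01,-0.96,0,0,0,1],
  [0.04,-2.29,-1.2,0,0,0,1],
])

```text
time: 7.95
tool_pos: [0.4674, 0.0904, 0.1571]
tcp_rot: [[0.594, 0.804, 0.02], [0.804, -0.595, 0.028], [0.034, -0.001, -0.999]]
contact_force: [-1.1, -5.2, 0.5]
gripper_width: 0.0206
```

```bash
python3 log.py fwd
```

```text
t 7.95 a -137.3 rad 50.2 u -11.0 Ft -1.25 Fr -1.87 Fu -4.82 M [-1.21  0.17 -0.06] q [-0.4   0.64  0.23  2.14 -0.45  0.38 -0.43] w 0.0206 jv 0.071
```

Request:
send_rows([
  [0.01,-0.27,-0.26,0,0,0,1],
  [0.02,-0.51,-0.55,0,0,0,1],
  [0.03,-0.73,-0.85,0,0,0,1],
  [0.04,-0.93,-1.16,0,0,0,1],
  [0.05,-1.11,-1.49,0,0,0,1],
  [0.06,-1.26,-1.84,0,0,0,1],
  [0.07,-1.38,-2.19,0,0,0,1],
])

```text
time: 8.65
tool_pos: [0.4562, 0.0987, 0.1788]
tcp_rot: [[0.594, 0.804, 0.019], [0.804, -0.594, 0.028], [0.034, -0.001, -0.999]]
contact_force: [-0.3, -5.6, -1.6]
gripper_width: 0.0213
```

```bash
python3 log.py fwd
```

```text
t 8.65 a -107.5 rad 50.3 u -11.0 Ft -2.42 Fr -2.43 Fu -4.69 M [-1.1   0.1  -0.05] q [-0.44  0.59  0.27  2.15 -0.43  0.42 -0.46] w 0.0213 jv 0.078
```

Request:
send_rows([
  [0.01,-0.1,-0.36,0,0,0,1],
  [0.02,-0.17,-0.73,0,0,0,1],
  [0.04,-0.21,-1.1,0,0,0,1],
  [0.05,-0.23,-1.47,0,0,0,1],
  [0.06,-0.21,-1.85,0,0,0,1],
  [0.08,-0.17,-2.22,0,0,0,1],
  [0.09,-0.1,-2.59,0,0,0,1],
])

```text
time: 9.35
tool_pos: [0.4552, 0.0995, 0.205]
tcp_rot: [[0.594, 0.805, 0.018], [0.804, -0.594, 0.028], [0.034, -0.002, -0.999]]
contact_force: [0.0, -4.8, -5.7]
gripper_width: 0.0209
```

```bash
python3 log.py fwd
```

```text
t 9.35 a -77.4 rad 50.5 u -11.0 Ft -4.92 Fr -4.03 Fu -3.86 M [-1.07 -0.   -0.07] q [-0.48  0.55  0.31  2.14 -0.4   0.49 -0.49] w 0.0209 jv 0.105
```

Request:
send_rows([
  [0.01,0.1,-0.36,0,0,0,1],
  [0.02,0.22,-0.71,0,0,0,1],
  [0.04,0.37,-1.06,0,0,0,1],
  [0.05,0.54,-1.39,0,0,0,1],
  [0.06,0.74,-1.71,0,0,0,1],
  [0.07,0.96,-2.01,0,0,0,1],
  [0.08,1.2,-2.29,0,0,0,1],
])

```text
time: 10.05
tool_pos: [0.4647, 0.0925, 0.2279]
tcp_rot: [[0.593, 0.805, 0.018], [0.804, -0.594, 0.029], [0.034, -0.003, -0.999]]
contact_force: [-1.2, -2.8, -10.8]
gripper_width: 0.0208
```

```bash
python3 log.py fwd
```

```text
t 10.05 a -47.9 rad 50.6 u -11.0 Ft -7.51 Fr -7.76 Fu -2.95 M [-0.77  0.28 -0.03] q [-0.48  0.52  0.34  2.1  -0.37  0.56 -0.51] w 0.0208 jv 0.096
```

Request:
send_rows([
  [0.01,0.26,-0.27,0,0,0,1],
  [0.02,0.55,-0.51,0,0,0,1],
  [0.02,0.85,-0.73,0,0,0,1],
  [0.03,1.16,-0.93,0,0,0,1],
  [0.04,1.49,-1.11,0,0,0,1],
  [0.04,1.84,-1.26,0,0,0,1],
  [0.05,2.19,-1.38,0,0,0,1],
])

```text
time: 10.75
tool_pos: [0.4815, 0.08, 0.2416]
tcp_rot: [[0.593, 0.805, 0.015], [0.804, -0.593, 0.03], [0.033, -0.005, -0.999]]
contact_force: [-5.5, 0.9, -8.3]
gripper_width: 0.0204
```

```bash
python3 log.py fwd
```

```text
t 10.75 a -19.4 rad 50.5 u -11.0 Ft -7.43 Fr -6.19 Fu -2.53 M [0.09 1.43 0.03] q [-0.46  0.51  0.36  2.05 -0.35  0.62 -0.49] w 0.0204 jv 0.072
```

Request:
send_rows([
  [0,0.36,-0.1,0,0,0,1],
  [0.01,0.73,-0.17,0,0,0,1],
  [0.01,1.1,-0.21,0,0,0,1],
  [0.01,1.47,-0.23,0,0,0,1],
  [0.01,1.85,-0.21,0,0,0,1],
  [0.01,2.22,-0.17,0,0,0,1],
  [0,2.59,-0.1,0,0,0,1],
])

```text
time: 11.45
tool_pos: [0.502, 0.0649, 0.2434]
tcp_rot: [[0.593, 0.805, 0.015], [0.805, -0.593, 0.031], [0.034, -0.006, -0.999]]
contact_force: [-9.7, 1.4, 2.7]
gripper_width: 0.0208
```

```bash
python3 log.py fwd
```

```text
t 11.45 a 9.9 rad 50.1 u -11.1 Ft -8.99 Fr 1.13 Fu -4.59 M [0.15 2.01 0.07] q [-0.41  0.53  0.36  2.   -0.34  0.65 -0.46] w 0.0208 jv 0.069
```

Request:
send_rows([
  [0,0.36,0.1,0,0,0,1],
  [-0.01,0.71,0.22,0,0,0,1],
  [-0.01,1.06,0.37,0,0,0,1],
  [-0.02,1.39,0.54,0,0,0,1],
  [-0.03,1.71,0.74,0,0,0,1],
  [-0.03,2.01,0.96,0,0,0,1],
  [-0.04,2.29,1.2,0,0,0,1],
])

```text
time: 12.15
tool_pos: [0.5213, 0.0505, 0.2318]
tcp_rot: [[0.593, 0.805, 0.017], [0.804, -0.594, 0.03], [0.035, -0.004, -0.999]]
contact_force: [-9.3, 0.9, 4.4]
gripper_width: 0.0202
```

```bash
python3 log.py fwd
```

```text
t 12.15 a 41.0 rad 50.1 u -11.1 Ft -8.93 Fr -1.9 Fu -4.83 M [-0.03  1.8   0.1 ] q [-0.37  0.57  0.34  1.96 -0.35  0.65 -0.43] w 0.0202 jv 0.061
```

```bash
cat > fitF.py <<'E'
from mv import *
import json
C=np.array([.5024,.0806,.14])
rows=[json.loads(l) for l in open("log.jsonl")]
A=[];b=[];lab=[]
for s in rows:
    if s["tag"] not in("fwd","rev"): continue
    z=np.array(s["tcp_rot"])[:,2];d=np.array(s["tool_pos"])+.054*z-C
    a=np.arctan2(-(d@v),d[2]);t=-np.cos(a)*v-np.sin(a)*k
    sg=1 if s["tag"]=="fwd" else -1
    A.append([sg,np.cos(a),np.sin(a)]);b.append(-np.array(s["contact_force"])@t);lab.append((s["tag"],round(np.degrees(a),1)))
A=np.array(A);b=np.array(b);tg=np.array([l[0] for l in lab])
for n in("fwd","rev","all"):
    m=(tg==n)|(n=="all")
    if m.sum()<4: continue
    x,*_=np.linalg.lstsq(A[m],b[m],rcond=None)
    am=np.degrees(np.arctan2(x[2],x[1]));print(n,x.round(2),"amp",np.hypot(*x[1:]).round(2),"target a",am-90,"res",(b[m]-A[m]@x).round(1))
E
python3 fitF.py
```

```text
fwd [5.08 3.8  1.14] amp 3.97 target a -73.34628728826767 res [ 1.1 -1.2 -0.5  0.7  0.4 -0.3 -0.4  0.1  0.7 -0.9 -0.   0.2]
all [5.08 3.8  1.14] amp 3.97 target a -73.34628728826767 res [ 1.1 -1.2 -0.5  0.7  0.4 -0.3 -0.4  0.1  0.7 -0.9 -0.   0.2]
```

Run:
```python
from rows import rows
for a in (42.7,12.7,-17.3,-47.3,-77.3): print(a,[[float(x) for x in q] for q in rows(a,-30,7)])
```

```text
42.7 [[0.01, -0.28, -0.24, 0.0, 0.0, 0.0, 1.0], [0.02, -0.59, -0.46, 0.0, 0.0, 0.0, 1.0], [0.02, -0.9, -0.66, 0.0, 0.0, 0.0, 1.0], [0.03, -1.23, -0.84, 0.0, 0.0, 0.0, 1.0], [0.03, -1.58, -0.98, 0.0, 0.0, 0.0, 1.0], [0.04, -1.93, -1.11, 0.0, 0.0, 0.0, 1.0], [0.04, -2.29, -1.2, 0.0, 0.0, 0.0, 1.0]]
12.7 [[0.0, -0.37, -0.07, 0.0, 0.0, 0.0, 1.0], [0.0, -0.74, -0.11, 0.0, 0.0, 0.0, 1.0], [0.0, -1.11, -0.12, 0.0, 0.0, 0.0, 1.0], [0.0, -1.49, -0.11, 0.0, 0.0, 0.0, 1.0], [0.0, -1.86, -0.06, 0.0, 0.0, 0.0, 1.0], [0.0, -2.23, 0.01, 0.0, 0.0, 0.0, 1.0], [0.0, -2.59, 0.1, 0.0, 0.0, 0.0, 1.0]]
-17.3 [[0.0, -0.35, 0.12, 0.0, 0.0, 0.0, 1.0], [-0.01, -0.69, 0.27, 0.0, 0.0, 0.0, 1.0], [-0.02, -1.02, 0.45, 0.0, 0.0, 0.0, 1.0], [-0.02, -1.34, 0.65, 0.0, 0.0, 0.0, 1.0], [-0.03, -1.64, 0.87, 0.0, 0.0, 0.0, 1.0], [-0.04, -1.92, 1.12, 0.0, 0.0, 0.0, 1.0], [-0.05, -2.19, 1.38, 0.0, 0.0, 0.0, 1.0]]
-47.3 [[-0.01, -0.24, 0.28, 0.0, 0.0, 0.0, 1.0], [-0.02, -0.46, 0.59, 0.0, 0.0, 0.0, 1.0], [-0.03, -0.66, 0.9, 0.0, 0.0, 0.0, 1.0], [-0.04, -0.84, 1.23, 0.0, 0.0, 0.0, 1.0], [-0.05, -0.98, 1.58, 0.0, 0.0, 0.0, 1.0], [-0.07, -1.11, 1.93, 0.0, 0.0, 0.0, 1.0], [-0.08, -1.2, 2.29, 0.0, 0.0, 0.0, 1.0]]
-77.3 [[-0.01, -0.07, 0.37, 0.0, 0.0, 0.0, 1.0], [-0.03, -0.11, 0.74, 0.0, 0.0, 0.0, 1.0], [-0.04, -0.12, 1.11, 0.0, 0.0, 0.0, 1.0], [-0.05, -0.11, 1.49, 0.0, 0.0, 0.0, 1.0], [-0.06, -0.06, 1.86, 0.0, 0.0, 0.0, 1.0], [-0.08, 0.01, 2.23, 0.0, 0.0, 0.0, 1.0], [-0.09, 0.1, 2.59, 0.0, 0.0, 0.0, 1.0]]
```

Request:
send_rows([
  [0.01,-0.28,-0.24,0,0,0,1],
  [0.02,-0.59,-0.46,0,0,0,1],
  [0.02,-0.9,-0.66,0,0,0,1],
  [0.03,-1.23,-0.84,0,0,0,1],
  [0.03,-1.58,-0.98,0,0,0,1],
  [0.04,-1.93,-1.11,0,0,0,1],
  [0.04,-2.29,-1.2,0,0,0,1],
])

```text
time: 12.85
tool_pos: [0.5039, 0.0635, 0.2431]
tcp_rot: [[0.594, 0.804, 0.02], [0.804, -0.595, 0.028], [0.035, -0.0, -0.999]]
contact_force: [-3.6, -3.8, -5.5]
gripper_width: 0.0209
```

```bash
python3 log.py rev
```

```text
t 12.85 a 13.0 rad 50.4 u -11.0 Ft 0.58 Fr -5.47 Fu -5.19 M [-0.91  0.68 -0.07] q [-0.41  0.53  0.36  2.   -0.34  0.65 -0.46] w 0.0209 jv 0.065
```

Request:
send_rows([
  [0,-0.37,-0.07,0,0,0,1],
  [0,-0.74,-0.11,0,0,0,1],
  [0,-1.11,-0.12,0,0,0,1],
  [0,-1.49,-0.11,0,0,0,1],
  [0,-1.86,-0.06,0,0,0,1],
  [0,-2.23,0.01,0,0,0,1],
  [0,-2.59,0.1,0,0,0,1],
])

```text
time: 13.55
tool_pos: [0.484, 0.0781, 0.2426]
tcp_rot: [[0.595, 0.804, 0.023], [0.803, -0.595, 0.027], [0.035, 0.002, -0.999]]
contact_force: [-2.6, -7.0, -2.0]
gripper_width: 0.0207
```

```bash
python3 log.py rev
```

```text
t 13.55 a -15.2 rad 50.4 u -11.0 Ft 1.48 Fr -2.51 Fu -7.14 M [-1.4   0.46 -0.05] q [-0.46  0.51  0.36  2.05 -0.35  0.62 -0.49] w 0.0207 jv 0.071
```

Request:
send_rows([
  [0,-0.35,0.12,0,0,0,1],
  [-0.01,-0.69,0.27,0,0,0,1],
  [-0.02,-1.02,0.45,0,0,0,1],
  [-0.02,-1.34,0.65,0,0,0,1],
  [-0.03,-1.64,0.87,0,0,0,1],
  [-0.04,-1.92,1.12,0,0,0,1],
  [-0.05,-2.19,1.38,0,0,0,1],
])

```text
time: 14.25
tool_pos: [0.4658, 0.0915, 0.2291]
tcp_rot: [[0.595, 0.804, 0.022], [0.803, -0.595, 0.028], [0.036, 0.001, -0.999]]
contact_force: [-4.9, -6.4, 4.8]
gripper_width: 0.0211
```

```bash
python3 log.py rev
```

```text
t 14.25 a -45.6 rad 50.2 u -11.0 Ft 3.31 Fr 3.45 Fu -8.01 M [-1.3   0.96  0.04] q [-0.48  0.51  0.35  2.1  -0.37  0.56 -0.51] w 0.0211 jv 0.097
```

Request:
send_rows([
  [-0.01,-0.24,0.28,0,0,0,1],
  [-0.02,-0.46,0.59,0,0,0,1],
  [-0.03,-0.66,0.9,0,0,0,1],
  [-0.04,-0.84,1.23,0,0,0,1],
  [-0.05,-0.98,1.58,0,0,0,1],
  [-0.07,-1.11,1.93,0,0,0,1],
  [-0.08,-1.2,2.29,0,0,0,1],
])

```text
time: 14.95
tool_pos: [0.4556, 0.0991, 0.206]
tcp_rot: [[0.594, 0.804, 0.02], [0.803, -0.595, 0.029], [0.035, -0.001, -0.999]]
contact_force: [-5.2, -4.5, 5.3]
gripper_width: 0.0205
```

```bash
python3 log.py rev
```

```text
t 14.95 a -76.1 rad 50.2 u -10.9 Ft 4.74 Fr 2.74 Fu -6.7 M [-0.97  1.25 -0.01] q [-0.48  0.54  0.31  2.14 -0.4   0.49 -0.49] w 0.0205 jv 0.101
```

Request:
send_rows([
  [-0.01,-0.07,0.37,0,0,0,1],
  [-0.03,-0.11,0.74,0,0,0,1],
  [-0.04,-0.12,1.11,0,0,0,1],
  [-0.05,-0.11,1.49,0,0,0,1],
  [-0.06,-0.06,1.86,0,0,0,1],
  [-0.08,0.01,2.23,0,0,0,1],
  [-0.09,0.1,2.59,0,0,0,1],
])

```text
time: 15.65
tool_pos: [0.456, 0.0988, 0.18]
tcp_rot: [[0.594, 0.804, 0.019], [0.804, -0.594, 0.029], [0.035, -0.002, -0.999]]
contact_force: [-6.3, -4.5, 5.6]
gripper_width: 0.0209
```

```bash
python3 log.py rev; python3 fitF.py
```

```text
t 15.65 a -106.2 rad 50.2 u -10.9 Ft 6.09 Fr 0.74 Fu -7.33 M [-0.92  1.4   0.05] q [-0.44  0.59  0.27  2.15 -0.43  0.42 -0.46] w 0.0209 jv 0.085
fwd [5.08 3.8  1.14] amp 3.97 target a -73.34628728826767 res [ 1.1 -1.2 -0.5  0.7  0.4 -0.3 -0.4  0.1  0.7 -0.9 -0.   0.2]
rev [3.38 2.43 2.09] amp 3.2 target a -49.33067519326576 res [-0.   0.1 -0.1  0.1 -0. ]
all [4.97 3.82 1.  ] amp 3.94 target a -75.38112571359562 res [ 1.3 -0.9 -0.3  0.9  0.5 -0.2 -0.5  0.1  0.7 -0.8  0.1  0.4  0.4  0.1
 -0.3  0.3  0.9]
```

Run:
```python
from rows import rows
for a in (-107.3,): print(a,[[float(x) for x in q] for q in rows(a,31.3,8)])
```

```text
-107.3 [[0.01, -0.09, -0.33, 0.0, 0.0, 0.0, 1.0], [0.02, -0.16, -0.66, 0.0, 0.0, 0.0, 1.0], [0.03, -0.2, -1.0, 0.0, 0.0, 0.0, 1.0], [0.05, -0.22, -1.34, 0.0, 0.0, 0.0, 1.0], [0.06, -0.22, -1.68, 0.0, 0.0, 0.0, 1.0], [0.07, -0.2, -2.02, 0.0, 0.0, 0.0, 1.0], [0.08, -0.15, -2.36, 0.0, 0.0, 0.0, 1.0], [0.09, -0.08, -2.7, 0.0, 0.0, 0.0, 1.0]]
```

Request:
send_rows([
  [0.01,-0.09,-0.33,0,0,0,1],
  [0.02,-0.16,-0.66,0,0,0,1],
  [0.03,-0.2,-1.0,0,0,0,1],
  [0.05,-0.22,-1.34,0,0,0,1],
  [0.06,-0.22,-1.68,0,0,0,1],
  [0.07,-0.2,-2.02,0,0,0,1],
  [0.08,-0.15,-2.36,0,0,0,1],
  [0.09,-0.08,-2.7,0,0,0,1],
])

```text
time: 16.45
tool_pos: [0.4556, 0.0992, 0.2065]
tcp_rot: [[0.594, 0.804, 0.019], [0.804, -0.594, 0.028], [0.034, -0.001, -0.999]]
contact_force: [-3.5, -3.2, -5.3]
gripper_width: 0.0204
```

```bash
python3 log.py fwd; python3 fitF.py
```

```text
t 16.45 a -75.6 rad 50.4 u -11.0 Ft -5.39 Fr -0.43 Fu -4.7 M [-0.9  0.8  0. ] q [-0.48  0.54  0.31  2.14 -0.4   0.49 -0.49] w 0.0204 jv 0.095
fwd [5.11 3.82 1.08] amp 3.97 target a -74.22765556760635 res [ 1.1 -1.1 -0.5  0.7  0.4 -0.3 -0.5  0.   0.6 -0.9 -0.1  0.2  0.4]
rev [3.38 2.43 2.09] amp 3.2 target a -49.33067519326576 res [-0.   0.1 -0.1  0.1 -0. ]
all [5.   3.83 0.95] amp 3.95 target a -76.12549221253965 res [ 1.3 -0.9 -0.3  0.9  0.5 -0.3 -0.5  0.   0.6 -0.9  0.1  0.4  0.5  0.1
 -0.3  0.3  0.9  0.4]
```

Request:
send_rows([
  [0,0,0,0,0,0,1],
  [0,0,0,0,0,0,1],
  [0,0,0,0,0,0,1],
  [0,0,0,0,0,0,1],
  [0,0,0,0,0,0,1],
  [0,0,0,0,0,0,1],
  [0,0,0,0,0,0,1],
  [0,0,0,0,0,0,1],
])

```text
time: 17.25
tool_pos: [0.4557, 0.099, 0.2068]
tcp_rot: [[0.594, 0.804, 0.02], [0.804, -0.595, 0.029], [0.035, -0.001, -0.999]]
contact_force: [-4.7, -4.6, 0.5]
gripper_width: 0.0208
```

```bash
python3 log.py hold
python3 - <<'E'
from plant import r
import cv2
for n in("scene","side","wrist"):
    cv2.imwrite(f"pics/{n}9.png",r.capture(n)["color"][:,:,::-1])
E
python3 log.py hold2
```

```text
t 17.25 a -75.2 rad 50.3 u -11.0 Ft 0.21 Fr 1.08 Fu -6.5 M [-0.95  1.02  0.  ] q [-0.48  0.54  0.31  2.14 -0.4   0.49 -0.49] w 0.0208 jv 0.002
t 17.4 a -75.2 rad 50.3 u -11.0 Ft -0.55 Fr 0.71 Fu -6.52 M [-0.98  1.02 -0.04] q [-0.48  0.54  0.31  2.14 -0.4   0.49 -0.49] w 0.0203 jv 0.002
```

View pics/wrist9.png

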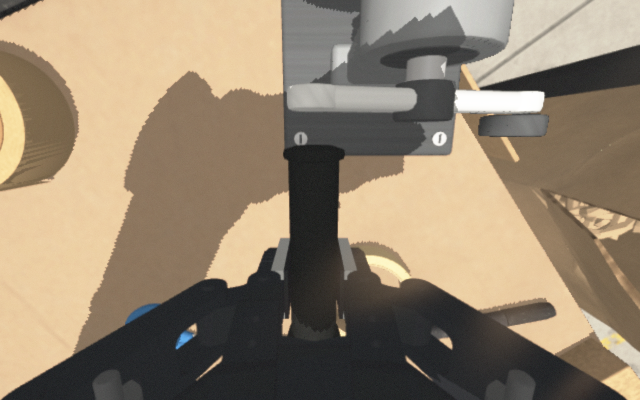

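View pics/side9.png

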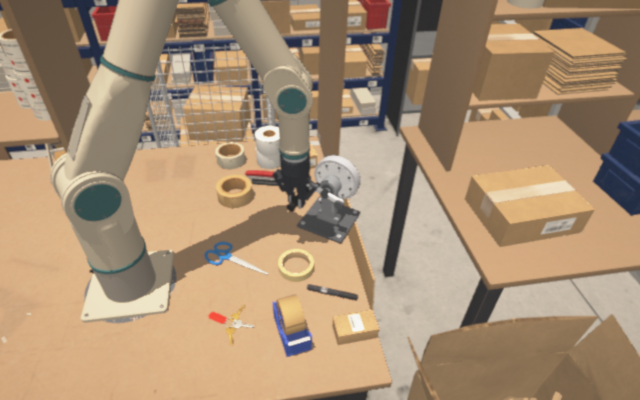

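```bash
python3 -c "
from plant import r
print(r.sign_off())"
```

```text
the job is handed in; nothing more can be done
None
```

I turned the wheel to put its heavy side straight down and handed the job in at about 17.4 s of the 64 s, with the fingers still gripping the crank grip. No verdict was reported.

- **How I felt for it:** I gripped the crank and turned it one full turn forward and about 150° back, reading the push along the grip's path every 30° or so.
- **What the push showed:** The fit gives a drag of 5.0 N and an unbalance of 3.95 N at the grip, matching your figures. It puts the heavy side down at a crank angle of about −76° (the full forward turn alone gave −74°). I left the crank at −75.2°.
- **Last checks:** The joints were still (0.002 rad/s or less) and the sideways push on the grip was nearly zero. The fingers were closed on the 22 mm grip at about 20 mm opening, with 40 N commanded. In the final side and wrist pictures the bench things look where they were.
- **What disagreed:** Fitting only the partial backward turn gave −49°. I set that aside because it covers only part of the circle and gave a wrong drag of 3.4 N. Comparing forward and backward readings at the same angles mostly gave −77° to −79°, with one at −66°. The individual push readings scatter by up to about 1.3 N, which I estimate makes the angle uncertain by roughly 5°, against the 20° allowed.

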